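# Put the water meter away in its foam-lined case

### The job

Slide the cover of the blue instrument case all the way back, take the handheld water meter off its sloped stand and press it fully home, face up and flat, in its snug foam cutout in the case. Then slide the cover fully shut over it. Leave the small bottle and the spectacle case beside the stand where they are.

Things in the scene. Friction and masses are not known exactly. Their poses are not given: they have to be found in the camera images.
- meter_center (a point): Centre of the handheld water meter (mid-length, -width, -thickness): white plastic, 0.28 kg, 150 long (own x), 36 thick (z, out of its face). T-shaped in plan: body 46 wide (y) from x -75 to +20, head 64 wide from x +20 to +75. Flat sides: grip the body across its width, near x -10. Starts on the stand, x axis up the slope, head end up, face to the robot and up.
- meter_cap (a point): Middle of the top of the low black round cap (diameter 34, 6 high) on the face of the meter's head, 50 to +x of the meter's centre; marks the head end. The display and keys are on the narrower body.
- stand: Black desk stand, fixed, foot 130 x 90; origin under its middle; faces -x. The rest climbs to its +x at 35.5 degrees and is 36 wide (y), less than the meter, so fingers pass either side of the meter's body. A lip stands 14 above the rest at its low end; near the top two cheeks stand 8 high, 36 either side of the middle. Lift the meter off square to the slope.
- stand_rest (a point): Point on the sloped rest under the middle of the meter's underside, 78 above the table.
- case: Blue instrument case, fixed, 188 (x) by 290 (y); origin under its middle. Walls 64 high at the x ends, 56 at the y ends. Its -y half holds black foam (top 40 above the table) with the meter-shaped cutout; its +y half holds vials and stays full.
- bay_seat (a point): Where the meter's centre is, with the same axes, when fully home (head to +x); 30 above the table, 71 to -y of the case's middle, same yaw as the case. Cutout floor 12 above the table (28 deep), 2 to spare at each end, sloped lead-ins. Springy foam grips the sides: the meter stops about 15 above home unless pressed down (10 to 20 N to start, then about 10). Home, its face is 48 and its cap 54 above the table.
- finger_notch (a point): Middle of the finger notches of the cutout, at the height of the foam's top (40 above the table): they run from 24 to -x to 24 to +x of this point, reach 61 either side of it along y, and go down to 5 above the table, so fingers can hold the meter's body right down to home.
- cover_grip (a point): Middle of the upright grey handle bar of the case's clear sliding cover, 84 above the table. The bar is 80 long (x), 14 thick (y), from 63 to 92 above the table, in the middle of the cover (176 x 143, grey edges, underside 58 above the table: a meter that is not home jams it). Pinch the bar across y from above, or push it.
- cover (a joint): Travel of the cover in m: 0 = fully shut, over the meter's cutout; 0.140 = all the way back, over the vials. Grows towards the case's +y. About 2 N of drag; stays where it is left; has a stop at both ends.
- reagent_bottle: Bystander: small bottle, 32 diameter, 75 high, beside the stand, upright; origin at its base.
- glasses_case: Bystander: black spectacle case 150 x 55 x 35 beside the stand; origin at the centre of its underside.
Things that resemble listed ones, but are neither listed nor needed, are in the scene too. Of the things like the part that bears meter_center, leave any that is brown or turquoise; of the rest the larger one is meant.

How it is judged (in metres and radians):
On the way, in this order (a step that is already met when the one before it is completed fails the run):
1. the cover is slid back, clear of the cutout (value of joint cover above 0.115 m), for 0.2 s.
2. the meter is fully home in its cutout (horizontal distance between meter_center and bay_seat below 0.005 m and z of meter_center in the frame of bay_seat between -0.004 and 0.004 m and angle between the x axis of meter_center and the x axis of bay_seat, either way round below 0.07 rad and angle between the z axis of meter_center and the z axis of bay_seat, either way round below 0.05 rad), for 0.2 s.
At the end, for the whole second after the job is handed in: The meter is flat and fully home in the cutout (centre within 5 mm sideways and 4 mm in height of its seat, within about 3 degrees level and 4 degrees in yaw) and at rest, and the cover is shut to within 6 mm (all of step 2 and value of joint cover below 0.006 m and linear speed of meter below 0.02 m/s); the robot touches nothing.
It fails at once if a bystander is shifted by more than 30 mm (distance of any of reagent_bottle, glasses_case from where it was at the start of the episode above 0.03 m).
It also fails if it takes over 64 s, if anything falls off the work surface, if the arm or the gripper's body presses on something with over 40 N, if the wrist force passes 120 N, or if a joint passes its speed limit or range.

### The arm

A 6-joint arm with a two-finger parallel gripper is mounted at the origin on the work surface. World frame = base frame: x ahead of the robot, y to its left, z up, the work surface at z = 0. Lengths are in mm, angles in rad, forces in N, time in s.
With the tool pointing down it reaches from about 350 to 875 mm from the base axis. Payload 4.2 kg.
Tool frame: the origin (TCP) lies midway between the tips of the shut fingers; the grasp point (between the pads) lies 19 mm behind it; z points along the fingers, y is the line along which they close (so a half turn about z gives the same grasp; the last joint's range is limited). The gripper opens to 85 mm and grips with 20 to 120 N. Pads are 22 mm wide; open, the fingers measure 114 mm over their backs; the gripper's body (76 mm by 85 mm) begins 54 mm behind the grasp point. The pads swing forward as they close: fully open they stand 13 mm farther back than shut.
Start: joints at [-0.906, 0.385, 0.008, 0, -1.194, -0.259], TCP at [246.734, -574.214, 231.312] pointing down, gripper open.
Joint ranges: [-3.14, 3.14], [-1.21, 2.06], [-1.07, 1.41], [-3.16, 2.05], [-2.99, -0.16], [-3.1, 3.1]. Speed limits (rad/s): [2.79, 2.79, 3.14, 3.14, 3.14, 3.14].

### API

Orientations are given as a unit quaternion [x, y, z, w].
In Python, from bench import arm gives the robot as it stands. The module is installed in compiled form; this text tells all that it offers.
- The arm moves only by the shell command python3 -m handwheel 'ROWS' [OPENING]. ROWS is JSON, a list of rows, each an object of numbers: "x", "y", "z": the shift along the world's x, y, z each as a share of 20 cm, from -1 to 1; "ax", "ay", "az": the turn, a rotation vector about the world's x, y, z each as a share of 90 degrees, from -1 to 1. In form: [{"x": .., "y": .., "z": .., "ax": .., "ay": .., "az": ..}, ...]. A call has exactly 8 rows; each row shifts and turns the commanded pose from where the row before left it; what a row does not reach is not made up. A row lasts 1/10 s, in which the tool goes at most 50 mm and 8.59 degrees, less where a joint would pass 70% of its speed; a pose out of reach is approached as far as the arm can. A call with a number of a shift or a turn outside -1 to 1 is refused whole. A call with a gripper value outside its range is refused whole. OPENING is the opening, from -1 (shut) to 1 (fully open), set as the call begins (- or left out, the last holds). The fingers move at their own pace and stop on an object; the grip force is fixed at half the most. Time passes only in rows, so rows that do not move let the fingers close, or fill a call up. It gives the time, the measured TCP pose, the force, the opening and the grip force at its end, in the units of the state.
- arm.read_state(): the state, without advancing time (a new reading comes with each control period).
- arm.get_image(name): name is "scene" or "side" or "wrist"; returns the picture (400x640x3 uint8, red, green, blue); there is no depth.
- arm.camera_params(name): a dict with "K" (3x3 intrinsics, pixels), "position" and "orientation" of the camera in the world. Camera axes: x right, y down, z forward; pixel columns grow to the right and rows downward; lengths in mm; the calibration is good to about 2 mm. A picture is of the moment at which its call begins: read the wrist's pose just before it. camera_params takes no time and is no camera call; for the wrist camera it gives the pose at the moment of the call.
- arm.job_done(): hands the job in; it is judged then, once.
The state is a dict: "clock": time; "joints": joint angles; "joint_vel": joint speeds; "joint_efforts": joint torques, N m; "position": TCP position; "ee_rot": TCP orientation; "contact_force": force on the tool from outside, world axes, zero at the start; "wrist_torque": the same for the moment, N m; "gripper_width": finger opening in mm; "grasp_force": force on a finger pad.
Only numpy, scipy, OpenCV 4.12 (cv2) and the standard library are available. Lean on these libraries where they do the work, as an engineer would, in place of code of your own. Each camera call takes 0.05 s, during which the arm holds its last target. There are 200 camera calls.

## Working session

There is one attempt and no reset: what is moved stays moved. The work goes in short steps, Python scripts to look and compute and a shell command to move; the robot and the scene stay as the last step left them, time stands still between calls to the robot, and variables do not carry over. Pictures are saved under pics/ and viewed, at most 10 in all, crops included, and the job is handed in when it is done.

```bash
mkdir -p pics; cat > h.py <<'E'
import numpy as np, cv2, json
from bench import arm
from scipy.spatial.transform import Rotation as R
def snap(name,fn,save=True):
    p=arm.camera_params(name); im=arm.get_image(name)
    cv2.imwrite(f'pics/{fn}.png',cv2.cvtColor(np.asarray(im),cv2.COLOR_RGB2BGR))
    json.dump({k:np.asarray(v).tolist() for k,v in p.items()},open(f'pics/{fn}.json','w'))
def cam(fn):
    p=json.load(open(f'pics/{fn}.json')); K=np.array(p['K']); o=np.array(p['orientation'])
    r=R.from_quat(o).as_matrix() if o.size==4 else o.reshape(3,3)
    return K,r,np.array(p['position'])
def ray(fn,u,v):
    K,r,c=cam(fn); d=r@np.linalg.inv(K)@[u,v,1]; return c,d/np.linalg.norm(d)
def tri(*obs):
    A=np.zeros((3,3));b=np.zeros(3);L=[]
    for o in obs:
        c,d=ray(*o);P=np.eye(3)-np.outer(d,d);A+=P;b+=P@c;L.append((c,P))
    x=np.linalg.solve(A,b); return x.round(1),[round(float(np.linalg.norm(P@(x-c))),1) for c,P in L]
def onz(fn,u,v,z):
    c,d=ray(fn,u,v); return (c+d*(z-c[2])/d[2]).round(1)
def proj(fn,X):
    K,r,c=cam(fn); q=K@(r.T@(np.array(X)-c)); return (q[:2]/q[2]).round(1)
E
python3 - <<'E'
from h import *
for n in ('scene','side','wrist'):
    snap(n,n+'0'); print(n,*[np.round(a,2).tolist() for a in cam(n+'0')])
print(arm.read_state())
a=cv2.imread('pics/scene0.png');b=cv2.imread('pics/side0.png')
E
```

```text
scene [[502.08, 0.0, 320.77], [0.0, 502.08, 201.37], [0.0, 0.0, 1.0]] [[0.41, 0.71, -0.57], [0.91, -0.33, 0.25], [-0.01, -0.62, -0.78]] [1323.53, -329.27, 1236.25]
side [[402.01, 0.0, 315.22], [0.0, 402.01, 204.76], [0.0, 0.0, 1.0]] [[-0.85, -0.27, 0.45], [-0.53, 0.41, -0.74], [0.02, -0.87, -0.49]] [-24.42, 884.44, 674.41]
wrist [[328.94, 0.0, 321.14], [0.0, 328.94, 203.35], [0.0, 0.0, 1.0]] [[-0.39, 0.88, 0.26], [0.92, 0.38, 0.11], [0.0, 0.28, -0.96]] [182.5, -601.63, 373.38]
{'clock': 0.15, 'joints': array([-9.06392448e-01,  3.85345446e-01,  6.93004829e-03, -3.28066439e-04,
       -1.19402310e+00, -2.58633378e-01]), 'joint_vel': array([ 0.00149654, -0.00323174,  0.00503256,  0.00355717,  0.00044135,
       -0.00140542]), 'joint_efforts': array([-1.99954025e-04, -3.92675507e+01,  1.88581359e+01,  4.18868154e+00,
       -3.40862010e-03, -1.27624486e-05]), 'position': array([ 246.55065622, -573.82495083,  230.49346311]), 'ee_rot': array([-2.01436930e-01,  9.79501131e-01,  8.03081783e-04, -2.29111531e-04]), 'contact_force': array([ 0.41490213, -0.13556588, -0.11804864]), 'wrist_torque': array([ 0.0357325 , -0.03780521, -0.01858201]), 'grasp_force': 0.0, 'gripper_width': 85.40784748445016}
```

View pics/scene0.png

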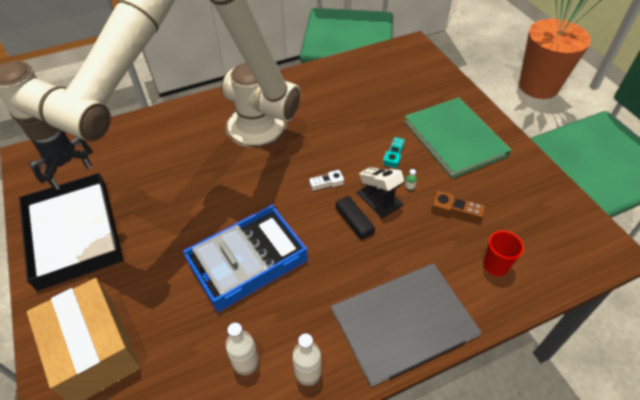

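View pics/side0.png

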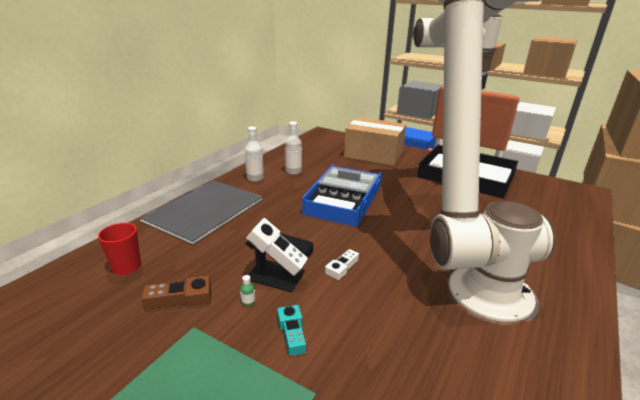

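The meter (white, large) is on the black stand at scene (382,182) / side (278,245). The case is at scene (245,257) / side (343,193), with the cover shut towards the image left. I'll enlarge those four areas in one tile.

```bash
python3 - <<'E'
from h import *
def t(fn,x,y,w=132,h=99,W=400,H=300):
    c=cv2.resize(cv2.imread(f'pics/{fn}.png')[y:y+h,x:x+w],(W,H),interpolation=cv2.INTER_CUBIC)
    for k in range(0,w,20):
        cv2.line(c,(int(k*W/w),0),(int(k*W/w),6),(0,255,255),1);cv2.putText(c,str(x+k),(int(k*W/w),16),0,.35,(0,255,255),1)
    for k in range(0,h,20):
        cv2.line(c,(0,int(k*H/h)),(6,int(k*H/h)),(0,255,255),1);cv2.putText(c,str(y+k),(8,int(k*H/h)+4),0,.35,(0,255,255),1)
    return c
cv2.imwrite('pics/t1.png',np.vstack([np.hstack([t('scene0',180,207),t('scene0',330,150,100,75)]),np.hstack([t('side0',294,155,100,75),t('side0',240,215,100,75)])]))
E
```

```text
(no output)
```

View pics/t1.png

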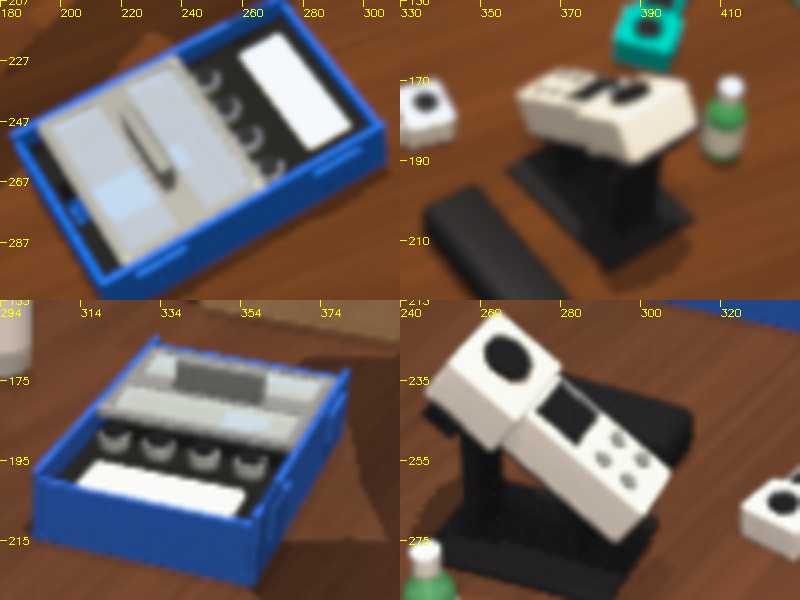

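```bash
python3 - <<'E'
from h import *
S='scene0';D='side0'
for n,a,b in [('bar+x',(236.5,265),(338,169.8)),('bar-x',(221.3,245),(360.8,174)),('cap',(387.5,173),(266.8,229.3)),
 ('headA',(401.3,169.3),(247,233.8)),('headB',(386.3,182.5),(263.8,218.8)),('low',(359.5,173.8),(307.5,258)),
 ('case nearR',(307.5,249),(302.5,199)),('case',(275,207.5),(358.5,215)),('case farL',(184,254),(381,172.5)),('case -y+x',(214.5,301),(333,165))]:
    print(n,*tri((S,*a),(D,*b)))
E
```

```text
bar+x [ 581.1 -255.    86.2] [3.8, 3.8]
bar-x [ 500.7 -272.6   83.9] [3.9, 3.9]
cap [503.  244.5 138.3] [1.8, 1.8]
headA [518.3 288.6 146. ] [5.2, 5.2]
headB [535.3 219.  143.6] [4.5, 4.5]
low [411.9 203.   62.4] [2.3, 2.3]
case nearR [597.1 -55.1  56.7] [2.5, 2.5]
case [411.1 -82.1  44.5] [3.1, 3.1]
case farL [ 467.6 -374.8   58.4] [4.1, 4.1]
case -y+x [ 645.5 -338.7   58.8] [1.8, 1.8]
```

```bash
python3 -m handwheel '[{"x":0.17,"y":0.17,"az":-0.045},{"x":0.17,"y":0.17,"az":-0.045},{"x":0.17,"y":0.17,"az":-0.045},{"x":0.17,"y":0.17},{"x":0.17,"y":0.17},{"x":0.17,"y":0.17},{"x":0.17,"y":0.17},{"x":0.17,"y":0.17}]'
python3 -m handwheel '[{"x":0.1,"y":0.12},{"x":0,"y":0.1},{"z":0},{"z":0},{"z":0},{"z":0},{"z":0},{"z":0}]'
python3 - <<'E'
from h import *
snap('wrist','w1')
cv2.imwrite('pics/w1b.png',cv2.resize(cv2.imread('pics/w1.png'),(800,500),interpolation=cv2.INTER_CUBIC))
E
```

```text
invalid input at $[0]: expected keys x, y, z, ax, ay, az
invalid input at $[0]: expected keys x, y, z, ax, ay, az
```

View pics/w1b.png

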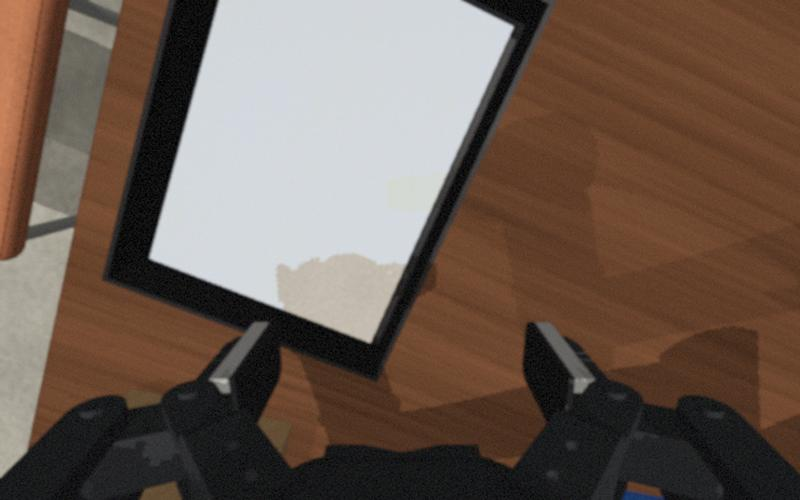

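```bash
python3 -m handwheel '[{"x":0.17,"y":0.17,"z":0,"ax":0,"ay":0,"az":-0.045},{"x":0.17,"y":0.17,"z":0,"ax":0,"ay":0,"az":-0.045},{"x":0.17,"y":0.17,"z":0,"ax":0,"ay":0,"az":-0.045},{"x":0.17,"y":0.17,"z":0,"ax":0,"ay":0,"az":0},{"x":0.17,"y":0.17,"z":0,"ax":0,"ay":0,"az":0},{"x":0.17,"y":0.17,"z":0,"ax":0,"ay":0,"az":0},{"x":0.17,"y":0.17,"z":0,"ax":0,"ay":0,"az":0},{"x":0.17,"y":0.17,"z":0,"ax":0,"ay":0,"az":0}]' &&
python3 -m handwheel '[{"x":0,"y":0.15,"z":0,"ax":0,"ay":0,"az":0},{"x":0,"y":0.05,"z":0,"ax":0,"ay":0,"az":0},{"x":0,"y":0,"z":0,"ax":0,"ay":0,"az":0},{"x":0,"y":0,"z":0,"ax":0,"ay":0,"az":0},{"x":0,"y":0,"z":0,"ax":0,"ay":0,"az":0},{"x":0,"y":0,"z":0,"ax":0,"ay":0,"az":0},{"x":0,"y":0,"z":0,"ax":0,"ay":0,"az":0},{"x":0,"y":0,"z":0,"ax":0,"ay":0,"az":0}]' &&
python3 - <<'E'
from h import *
snap('wrist','w1')
cv2.imwrite('pics/w1b.png',cv2.resize(cv2.imread('pics/w1.png'),(800,500),interpolation=cv2.INTER_CUBIC))
E
```

```text
clock: 1.0
position: [519.8, -300.5, 231.3]
ee_rot: [-0.097, 0.995, 0.0, -0.0]
contact_force: [0.3, 0.0, -0.2]
gripper_width: 85.5
grasp_force: 0.0
clock: 1.8
position: [518.5, -262.8, 231.2]
ee_rot: [-0.096, 0.995, 0.0, -0.0]
contact_force: [-0.0, 0.8, 1.0]
gripper_width: 84.9
grasp_force: 0.0
```

View pics/w1b.png

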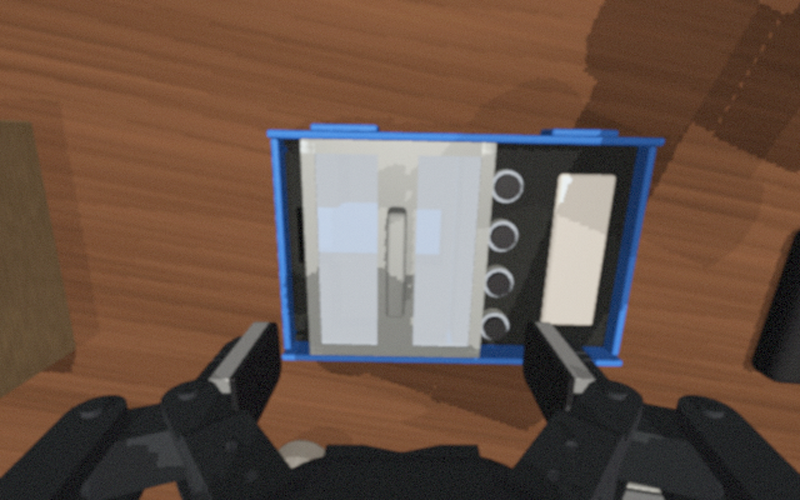

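```bash
python3 - <<'E'
from h import *
def w(u,v,z): return onz('w1',u/1.25,v/1.25,z)
c=[w(269,131,64),w(663,139,64),w(283,361,64),w(622,364,64)]
print(*c,np.mean(c,0)); 
for a,b in ((0,2),(1,3)): d=c[b]-c[a];print(np.linalg.norm(d),np.degrees(np.arctan2(d[1],d[0])))
for a,b in ((0,1),(2,3)): d=c[b]-c[a];print(np.linalg.norm(d),np.degrees(np.arctan2(-d[0],d[1])))
a,b=w(398,213,92),w(397,317,92);d=b-a;print('bar',a,b,(a+b)/2,np.linalg.norm(d),np.degrees(np.arctan2(d[1],d[0])))
print('cover corners',w(301,140,60),w(497,142,60),w(310,356,60),w(480,357,60))
print(tri(('w1',397/1.25,213/1.25),('scene0',221.3,245)),tri(('w1',397/1.25,317/1.25),('scene0',236.5,265)))
E
```

```text
[ 465.7 -370.2   64. ] [416.4 -88.5  64. ] [ 650.4 -339.2   64. ] [598.1 -55.3  64. ] [ 532.65 -213.3    64.  ]
187.28344828094126 9.527705355001666
184.7082293781195 10.354787090046237
285.9814329637503 9.926738878615367
288.67715531368253 10.437989016516374
bar [ 501.6 -268.1   92. ] [ 579.1 -253.9   92. ] [ 540.35 -261.     92.  ] 78.79016436078808 10.382897204248037
cover corners [ 467.7 -347.6   60. ] [ 441.5 -205.6   60. ] [ 643.8 -317.8   60. ] [ 616.8 -174.4   60. ]
(array([ 503.5, -269.5,   82.3]), [0.9, 0.9]) (array([ 583. , -253. ,   83.4]), [0.3, 0.3])
```

```bash
python3 -m handwheel '[{"x":0.06,"y":0.005,"z":-0.1,"ax":0,"ay":0,"az":-0.008},{"x":0.055,"y":0.005,"z":-0.2,"ax":0,"ay":0,"az":0},{"x":0,"y":0,"z":-0.2,"ax":0,"ay":0,"az":0},{"x":0,"y":0,"z":-0.15,"ax":0,"ay":0,"az":0},{"x":0,"y":0,"z":-0.1,"ax":0,"ay":0,"az":0},{"x":0,"y":0,"z":-0.07,"ax":0,"ay":0,"az":0},{"x":0,"y":0,"z":0,"ax":0,"ay":0,"az":0},{"x":0,"y":0,"z":0,"ax":0,"ay":0,"az":0}]' &&
python3 -m handwheel '[{"x":0,"y":0,"z":0,"ax":0,"ay":0,"az":0},{"x":0,"y":0,"z":0,"ax":0,"ay":0,"az":0},{"x":0,"y":0,"z":0,"ax":0,"ay":0,"az":0},{"x":0,"y":0,"z":0,"ax":0,"ay":0,"az":0},{"x":0,"y":0,"z":0,"ax":0,"ay":0,"az":0},{"x":0,"y":0,"z":0,"ax":0,"ay":0,"az":0},{"x":0,"y":0,"z":0,"ax":0,"ay":0,"az":0},{"x":0,"y":0,"z":0,"ax":0,"ay":0,"az":0}]' -1
```

```text
clock: 2.65
position: [542.1, -260.4, 67.6]
ee_rot: [-0.091, 0.996, -0.0, 0.0]
contact_force: [0.3, -0.3, 0.7]
gripper_width: 85.7
grasp_force: 0.0
clock: 3.45
position: [541.9, -260.5, 67.9]
ee_rot: [-0.09, 0.996, -0.0, 0.0]
contact_force: [-0.8, -1.0, 5.6]
gripper_width: 13.2
grasp_force: 59.8
```

```bash
python3 -m handwheel '[{"x":-0.018,"y":0.1,"z":0,"ax":0,"ay":0,"az":0},{"x":-0.018,"y":0.1,"z":0,"ax":0,"ay":0,"az":0},{"x":-0.018,"y":0.1,"z":0,"ax":0,"ay":0,"az":0},{"x":-0.018,"y":0.1,"z":0,"ax":0,"ay":0,"az":0},{"x":-0.018,"y":0.1,"z":0,"ax":0,"ay":0,"az":0},{"x":-0.015,"y":0.08,"z":0,"ax":0,"ay":0,"az":0},{"x":0,"y":0,"z":0,"ax":0,"ay":0,"az":0},{"x":0,"y":0,"z":0,"ax":0,"ay":0,"az":0}]'
```

```text
clock: 4.25
position: [522.1, -146.0, 68.1]
ee_rot: [-0.091, 0.996, -0.001, 0.001]
contact_force: [2.4, -9.9, 1.5]
gripper_width: 12.7
grasp_force: 63.3
```

```bash
python3 -m handwheel '[{"x":0,"y":0,"z":0,"ax":0,"ay":0,"az":0},{"x":0,"y":0,"z":0,"ax":0,"ay":0,"az":0},{"x":0,"y":0,"z":0,"ax":0,"ay":0,"az":0},{"x":0,"y":0,"z":0.1,"ax":0,"ay":0,"az":0},{"x":0,"y":0,"z":0.2,"ax":0,"ay":0,"az":0},{"x":0,"y":-0.15,"z":0.2,"ax":0,"ay":0,"az":0},{"x":0,"y":-0.15,"z":0.2,"ax":0,"ay":0,"az":0},{"x":0,"y":-0.15,"z":0.1,"ax":0,"ay":0,"az":0}]' 1
python3 -m handwheel '[{"x":0,"y":-0.15,"z":0,"ax":0,"ay":0,"az":0},{"x":0,"y":0,"z":0,"ax":0,"ay":0,"az":0},{"x":0,"y":0,"z":0,"ax":0,"ay":0,"az":0},{"x":0,"y":0,"z":0,"ax":0,"ay":0,"az":0},{"x":0,"y":0,"z":0,"ax":0,"ay":0,"az":0},{"x":0,"y":0,"z":0,"ax":0,"ay":0,"az":0},{"x":0,"y":0,"z":0,"ax":0,"ay":0,"az":0},{"x":0,"y":0,"z":0,"ax":0,"ay":0,"az":0}]'
python3 - <<'E'
from h import *
snap('wrist','w2')
im=cv2.imread('pics/w2.png')[90:310,150:450]
cv2.imwrite('pics/w2b.png',cv2.resize(cv2.convertScaleAbs(im,alpha=1.6,beta=10),(750,550),interpolation=cv2.INTER_CUBIC))
E
```

```text
clock: 5.05
position: [522.2, -235.1, 231.6]
ee_rot: [-0.092, 0.996, -0.001, 0.003]
contact_force: [0.5, 0.4, 0.3]
gripper_width: 85.5
grasp_force: 0.0
clock: 5.85
position: [520.8, -263.9, 227.3]
ee_rot: [-0.091, 0.996, 0.0, -0.0]
contact_force: [0.1, 0.4, -0.6]
gripper_width: 85.4
grasp_force: 0.0
```

View pics/w2b.png

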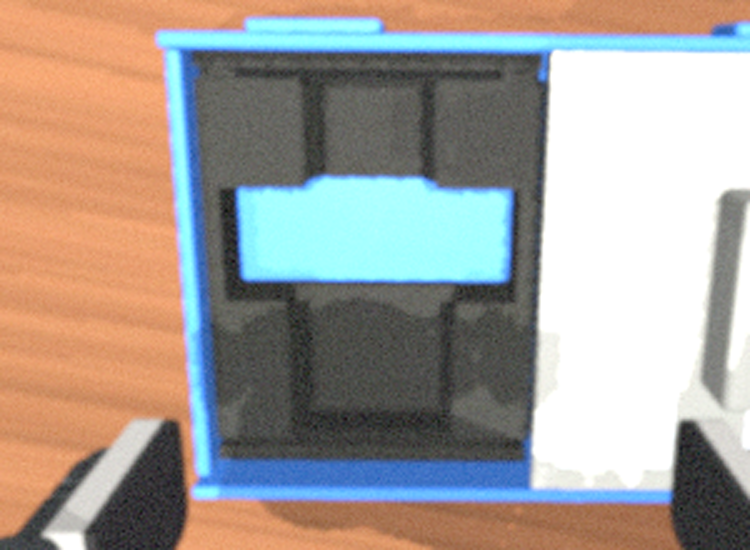

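The cover is fully back and the cutout is open. The notch's foam-top edges are at crop (222–515, 188–298), the body slot at u 305–432, and the head slot at u 292–452.

```bash
python3 - <<'E'
from h import *
def w(u,v,z): return onz('w2',150+u/2.5,90+v/2.5,z)
n=[w(222,189,40),w(515,188,40),w(228,299,40),w(513,299,40)]
print('notch',*n,np.mean(n,0))
print('body',w(305,85,40),w(433,85,40),'len ends',w(370,78,40),w(374,430,40),'head',w(292,350,40),w(452,350,40),w(292,430,40),w(457,430,40))
c=[w(160,34,64),w(193,496,64)]; print(c,np.linalg.norm(c[1]-c[0]))
y=np.radians(10.1);u=np.array([np.cos(y),np.sin(y)]);v=np.array([-u[1],u[0]])
print('pred seat',np.array([532.7,-213.3])-71*v, 'from notch frame', [ (np.array(p)[:2]-n[0][:2])@u for p in n],[ (np.array(p)[:2]-n[0][:2])@v for p in n])
E
```

```text
notch [ 522.4 -347.9   40. ] [ 500.6 -231.3   40. ] [ 568.4 -340.2   40. ] [ 546.7 -222.2   40. ] [ 534.525 -285.4     40.   ]
body [ 475.7 -320.6   40. ] [ 466.7 -271.3   40. ] len ends [ 468.5 -296.    40. ] [ 617.  -269.9   40. ] head [ 586.2 -310.6   40. ] [ 573.8 -243.2   40. ] [ 623.5 -305.5   40. ] [ 610.4 -233.9   40. ]
[array([ 465.8, -370.6,   64. ]), array([ 648.7, -340.1,   64. ])] 185.42561851049604
pred seat [ 545.15103755 -283.19972578] from notch frame [np.float64(0.0), np.float64(-1.0144090611169823), np.float64(46.63747006973238), np.float64(45.96702474314165)] [np.float64(0.0), np.float64(118.61606541382457), np.float64(-0.4861949144282569), np.float64(119.49063827875136)]
```

```bash
python3 -m handwheel '[{"x":-0.04,"y":0.22,"z":0.02,"ax":0,"ay":0,"az":0.02},{"x":-0.04,"y":0.22,"z":0.02,"ax":0,"ay":0,"az":0.013},{"x":-0.04,"y":0.22,"z":0.02,"ax":0,"ay":0,"az":0},{"x":-0.04,"y":0.22,"z":0.02,"ax":0,"ay":0,"az":0},{"x":-0.04,"y":0.22,"z":0.02,"ax":0,"ay":0,"az":0},{"x":-0.04,"y":0.22,"z":0.02,"ax":0,"ay":0,"az":0},{"x":-0.04,"y":0.22,"z":0.02,"ax":0,"ay":0,"az":0},{"x":-0.04,"y":0.22,"z":0.02,"ax":0,"ay":0,"az":0}]'
python3 -m handwheel '[{"x":0,"y":0.22,"z":0,"ax":0,"ay":0,"az":0},{"x":0,"y":0.22,"z":0,"ax":0,"ay":0,"az":0},{"x":0,"y":0.2,"z":0,"ax":0,"ay":0,"az":0},{"x":0,"y":0.06,"z":0,"ax":0,"ay":0,"az":0},{"x":0,"y":0,"z":0,"ax":0,"ay":0,"az":0},{"x":0,"y":0,"z":0,"ax":0,"ay":0,"az":0},{"x":0,"y":0,"z":0,"ax":0,"ay":0,"az":0},{"x":0,"y":0,"z":0,"ax":0,"ay":0,"az":0}]'
python3 - <<'E'
from h import *
snap('wrist','w3')
cv2.imwrite('pics/w3b.png',cv2.resize(cv2.imread('pics/w3.png')[60:310,160:493],(800,600),interpolation=cv2.INTER_CUBIC))
E
```

```text
clock: 6.7
position: [456.1, 89.5, 259.9]
ee_rot: [-0.116, 0.993, 0.0, 0.0]
contact_force: [0.6, -0.3, 0.6]
gripper_width: 85.6
grasp_force: 0.0
clock: 7.5
position: [456.8, 226.6, 259.5]
ee_rot: [-0.115, 0.993, 0.0, 0.0]
contact_force: [-0.8, 0.4, -0.5]
gripper_width: 85.0
grasp_force: 0.0
```

View pics/w3b.png

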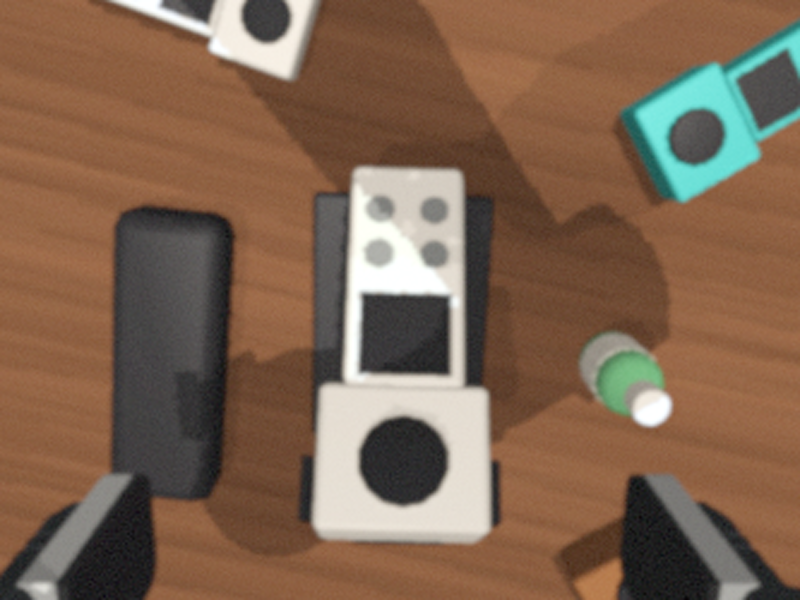

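The meter's face is seen nearly upright in the crop. The low-end corners are at (352,170) and (464,170), the head shoulder at (318,385) and (490,388), the cap at (404,460). The spectacle case is on the left and the bottle on the right.

```bash
python3 - <<'E'
from h import *
from scipy.optimize import least_squares
s=800/333
obs=[((-75,-23,18),(352,170)),((-75,23,18),(464,170)),((20,-32,18),(318,385)),((20,32,18),(490,388)),((50,0,24),(404,460)),((20,-23,18),(343,385)),((20,23,18),(466,387))]
obs=[('w3',m,(160+p[0]/s,60+p[1]/s),1) for m,p in obs]
obs+=[('scene0',(50,0,24),(387.5,173),1),('side0',(50,0,24),(266.8,229.3),1),('side0',(75,32,18),(247,233.8),.7),('side0',(75,-32,18),(263.8,218.8),.7),('side0',(-75,-23,18),(307.5,258),.7)]
def f(q,full=False):
    r=R.from_euler('ZY',[q[3],-q[4]])
    return np.concatenate([w*(proj(c,r.apply(m)+q[:3])-p) for c,m,p,w in obs])
import h
def proj(fn,X):
    K,r,c=cam(fn); q=K@(r.T@(np.array(X)-c)); return q[:2]/q[2]
o=least_squares(f,[477,238,93,.22,.62],loss='soft_l1')
q=o.x;print(q[:3].round(1),np.degrees(q[3:]).round(1));print(f(q).reshape(-1,2).round(1).tolist())
o2=least_squares(lambda q:f([*q,np.radians(35.5)]),q[:4],loss='soft_l1');print(o2.x[:3].round(1),np.degrees(o2.x[3]))
ra=R.from_euler('ZY',[o2.x[3],-np.radians(35.5)])
tz=-ra.apply([0,0,1]); g=o2.x[:3]+ra.apply([-10,0,0])
print('tz',tz.round(3),'grasp TCP',(g+19*tz).round(1),'stand90',(g-71*tz).round(1))
st=arm.read_state();T=R.from_quat(st['ee_rot']);
# target: tool x=-axis, y=meter y ->
M=ra.as_matrix();Rt=R.from_matrix(np.c_[-M[:,0],M[:,1],-M[:,2]])
print('rotvec share',((Rt*T.inv()).as_rotvec()/np.pi*2).round(3),st['position'])
E
```

```text
[478.5 239.2  90.1] [11.9 35.1]
[[0.3, -0.8], [-1.0, 0.2], [1.3, -0.4], [-0.8, -0.1], [0.2, 0.4], [0.7, -0.1], [-0.5, 0.1], [-0.1, 0.2], [-1.5, -0.1], [2.2, -2.2], [-1.1, -0.8], [-0.7, 0.1]]
[478.5 239.2  90.3] 11.95282550050683
tz [ 0.568  0.12  -0.814] grasp TCP [481.4 239.8  69. ] stand90 [430.2 228.9 142.3]
rotvec share [ 0.086 -0.385 -0.014] [456.84339518 226.76759465 259.53902103]
```

```bash
python3 -m handwheel '[{"x":-0.027,"y":0.002,"z":-0.06,"ax":0.0172,"ay":-0.077,"az":-0.003},{"x":-0.027,"y":0.002,"z":-0.06,"ax":0.0172,"ay":-0.077,"az":-0.003},{"x":-0.027,"y":0.002,"z":-0.06,"ax":0.0172,"ay":-0.077,"az":-0.003},{"x":-0.027,"y":0.002,"z":-0.06,"ax":0.0172,"ay":-0.077,"az":-0.003},{"x":-0.027,"y":0.002,"z":-0.06,"ax":0.0172,"ay":-0.077,"az":-0.002},{"x":0,"y":0,"z":-0.1,"ax":0,"ay":0,"az":0},{"x":0,"y":0,"z":-0.1,"ax":0,"ay":0,"az":0},{"x":0,"y":0,"z":-0.08,"ax":0,"ay":0,"az":0}]'
python3 -m handwheel '[{"x":0,"y":0,"z":0,"ax":0,"ay":0,"az":0},{"x":0,"y":0,"z":0,"ax":0,"ay":0,"az":0},{"x":0,"y":0,"z":0,"ax":0,"ay":0,"az":0},{"x":0,"y":0,"z":0,"ax":0,"ay":0,"az":0},{"x":0,"y":0,"z":0,"ax":0,"ay":0,"az":0},{"x":0,"y":0,"z":0,"ax":0,"ay":0,"az":0},{"x":0,"y":0,"z":0,"ax":0,"ay":0,"az":0},{"x":0,"y":0,"z":0,"ax":0,"ay":0,"az":0}]'
python3 - <<'E'
from h import *
snap('wrist','w4')
cv2.imwrite('pics/w4b.png',cv2.resize(cv2.imread('pics/w4.png'),(800,500),interpolation=cv2.INTER_CUBIC))
ra=R.from_euler('ZY',np.radians([11.95,-35.5]));M=ra.as_matrix();Rt=R.from_matrix(np.c_[-M[:,0],M[:,1],-M[:,2]])
st=arm.read_state();T=R.from_quat(st['ee_rot']);print('rot left',((Rt*T.inv()).as_rotvec()/np.pi*2).round(3),'lin',((np.array([481.4,239.8,69.5])-st['position'])/200).round(3))
for m in [(-75,-23,18),(-75,23,18),(20,-32,18),(20,32,18),(50,0,24)]: print(m,proj('w4',ra.apply(m)+[478.5,239.2,90.3])*1.25)
E
```

```text
clock: 8.35
position: [453.7, 214.1, 184.2]
ee_rot: [-0.1, 0.965, 0.016, 0.242]
contact_force: [0.3, -0.3, 0.6]
gripper_width: 85.7
grasp_force: 0.0
clock: 9.15
position: [453.8, 215.5, 184.9]
ee_rot: [-0.1, 0.965, 0.016, 0.243]
contact_force: [1.0, 0.7, 0.3]
gripper_width: 85.2
grasp_force: 0.0
rot left [ 0.028 -0.078  0.004] lin [ 0.138  0.122 -0.577]
(-75, -23, 18) [395.125  83.   ]
(-75, 23, 18) [483.375  83.125]
(20, -32, 18) [378.5   261.875]
(20, 32, 18) [493.375 262.75 ]
(50, 0, 24) [435.5 317.5]
```

View pics/w4b.png

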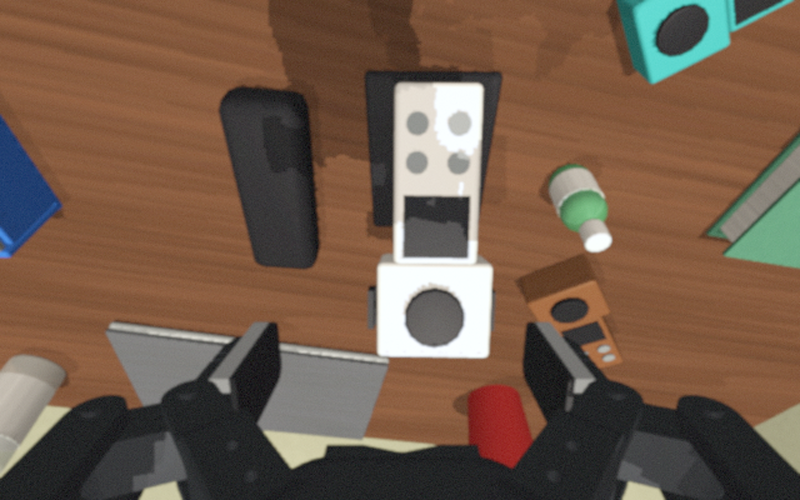

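```bash
python3 -c "
from h import *
print(arm.read_state()['joints'].round(3))"
```

```text
[ 0.765  0.025 -0.969  1.047 -0.311 -3.096]
```

```bash
cat > kin.py <<'E'
from h import *
from scipy.optimize import least_squares
def fk(j,p):
    h,a2,a3,d,L=p
    R1=R.from_euler('z',j[0]); dl=j[1]-j[2]
    F=R1*R.from_euler('y',dl)           # x along forearm
    P=np.array([0,0,h])+R1.apply([a2*np.sin(j[1]),0,a2*np.cos(j[1])])+F.apply([a3,0,0])
    W=F*R.from_euler('x',p4*j[3])
    P=P+W.apply([0,-d,0])
    T=W*R.from_euler('y',-j[4]); P=P+T.apply([L,0,0])
    T=T*R.from_matrix([[0,0,1],[0,1,0],[-1,0,0]])*R.from_euler('z',p6*j[5])  # tool z along T.x
    return P,T
p4=p6=1
E
python3 - <<'E'
import kin; from kin import *
D=[([-.90639,.38535,.00693,-.00033,-1.19402,-.25863],[246.55,-573.8,230.5],[-.20144,.9795,.0008,-.0002])]
st=arm.read_state();D.append((st['joints'],st['position'],st['ee_rot']))
for s4 in(1,-1):
  for s6 in (1,-1):
    kin.p4,kin.p6=s4,s6
    o=least_squares(lambda p:np.concatenate([fk(j,p)[0]-x for j,x,q in D]),[200,450,450,160,250])
    print(s4,s6,o.x.round(1),o.fun.round(1),[(fk(j,o.x)[1].inv()*R.from_quat(q)).as_rotvec().round(2).tolist() for j,x,q in D])
E
```

```text
1 1 [560.  427.7 503.7 140.  454. ] [  30.4   -7.1   85.8 -227.7   70.9  -85.8] [[-0.0, -0.0, -1.05], [0.5, 0.5, 2.49]]
1 -1 [560.  427.7 503.7 140.  454. ] [  30.4   -7.1   85.8 -227.7   70.9  -85.8] [[-0.0, -0.0, -1.57], [0.49, 0.54, 2.58]]
-1 1 [160.7 564.8 421.8 159.8 297.7] [ 0.  0. -0. -0.  0.  0.] [[-0.0, -0.0, -1.05], [0.0, 0.0, -1.66]]
-1 -1 [160.7 564.8 421.8 159.8 297.7] [ 0.  0. -0. -0.  0.  0.] [[-0.0, -0.0, -1.57], [0.0, 0.0, -1.57]]
```

```bash
cat >> kin.py <<'E'
p4=p6=-1
PP=[160.7,564.8,421.8,159.8,297.7]
lo=np.array([-3.14,-1.21,-1.07,-3.16,-2.99,-3.1]);hi=np.array([3.14,2.06,1.41,2.05,-.16,3.1])
def FK(j):
    P,T=fk(j,PP); return P,T*R.from_euler('z',-np.pi/2)
def IK(P,T,seed=None,n=30):
    rng=np.random.default_rng(0);S=[]
    seeds=[seed] if seed is not None else [rng.uniform(lo,hi)*[.5,.5,1,1,1,1] for _ in range(n)]
    for s in seeds:
        def f(j): a,b=FK(j); return np.r_[(a-P)/100,(b.inv()*T).as_rotvec()]
        o=least_squares(f,np.clip(s,lo+.001,hi-.001),bounds=(lo,hi))
        if np.abs(o.fun).max()<2e-3 and not any(np.abs(o.x-q).max()<.05 for q in S): S.append(o.x)
    return S
def tool(yaw,pitch,flip=0):
    M=R.from_euler('ZY',np.radians([yaw,-pitch])).as_matrix()
    return R.from_matrix(np.c_[-M[:,0],M[:,1],-M[:,2]])*R.from_euler('z',np.pi*flip)
E
python3 - <<'E'
from kin import *
print(arm.read_state()['position'],FK(arm.read_state()['joints'])[0])
for fl in (0,1):
    T=tool(11.95,35.5,fl);tz=T.apply([0,0,1]);g=np.array([481.4,239.8,69.5])
    for s in (0,40,80,120):
        print(fl,s,[q.round(2).tolist() for q in IK(g-s*tz,T)])
    print('straight down at seat',[q.round(2).tolist() for q in IK(np.array([534.8,-285.1,60]),tool(10,0,fl),n=12)])
E
```

```text
[453.79026329 215.49192537 184.84037925] [453.78845669 215.49019153 184.84041061]
0 0 []
0 40 []
0 80 []
0 120 []
straight down at seat [[-0.22, 0.52, -0.25, -0.0, -0.8, -1.17]]
1 0 []
1 40 []
1 80 []
1 120 []
straight down at seat [[-0.22, 0.52, -0.25, 0.0, -0.8, 1.97]]
```

```bash
python3 - <<'E'
from kin import *
cur=arm.read_state()['joints']
for fl in (0,1):
  for pitch in (35.5,31,27,22):
    T=tool(11.95,pitch,fl);tz=T.apply([0,0,1]);g=np.array([470.6,237.5,85])
    for s in (-19,40):
        P=g-s*tz;best=[]
        for s0 in [cur,cur+[0,0,0,0,0,3.1],[.2,.3,-.7,0.5,-.4,0],[.2,.3,-.7,-1.5,-.4,0],[.6,.3,-.7,1,-.4,0],[.6,.3,-.7,1.,-.4,-2],[.2,.3,-.7,-1.5,-.4,2],[.2,.3,-.7,-3,-.4,2]]:
            def f(j): a,b=FK(j); return np.r_[(a-P)/100,(b.inv()*T).as_rotvec()]
            o=least_squares(f,np.clip(s0,lo+.001,hi-.001),bounds=(lo,hi));best.append((np.abs(o.fun).max(),o.x.round(2).tolist()))
        print(fl,pitch,s,min(best))
E
```

```text
0 35.5 -19 (np.float64(0.008853163012205338), [0.15, 0.31, -0.8, -2.98, -0.16, 1.46])
0 35.5 40 (np.float64(0.04490530839800487), [0.16, 0.16, -0.91, -3.16, -0.16, 1.63])
0 31 -19 (np.float64(0.04380433851690804), [0.16, 0.31, -0.84, -3.16, -0.16, 1.63])
0 31 40 (np.float64(0.12439601728010242), [0.16, 0.16, -0.9, -3.16, -0.16, 1.63])
0 27 -19 (np.float64(0.10921947739304741), [0.16, 0.31, -0.84, -3.16, -0.16, 1.63])
0 27 40 (np.float64(0.08693805383191928), [0.74, 0.16, -0.97, 1.05, -0.22, -3.1])
0 22 -19 (np.float64(0.07751482842319617), [0.68, 0.3, -0.93, 1.08, -0.16, -3.1])
0 22 40 (np.float64(0.00058187997210959), [0.75, 0.16, -0.96, 1.03, -0.23, -3.1])
1 35.5 -19 (np.float64(0.16069305128394806), [0.46, 0.3, -0.98, 2.05, -0.27, -0.73])
1 35.5 40 (np.float64(0.10604133252752397), [0.45, 0.15, -1.05, 2.05, -0.23, -0.71])
1 31 -19 (np.float64(0.11915939539795493), [0.42, 0.29, -0.98, 2.05, -0.2, -0.69])
1 31 40 (np.float64(0.05744293372364122), [0.42, 0.15, -1.03, 2.05, -0.16, -0.67])
1 27 -19 (np.float64(0.06954082095579082), [0.41, 0.29, -0.97, 2.05, -0.16, -0.67])
1 27 40 (np.float64(0.03259124708826927), [0.5, 0.15, -1.03, 1.8, -0.16, -0.5])
1 22 -19 (np.float64(0.057811776282007045), [0.5, 0.29, -0.98, 1.74, -0.16, -0.45])
1 22 40 (np.float64(1.7053025658242404e-15), [0.75, 0.16, -0.96, 1.04, -0.23, 0.04])
```

```bash
python3 - <<'E'
from kin import *
for fl in (0,1):
  for pitch in (20,18,16,14,10):
    T=tool(11.95,pitch,fl);tz=T.apply([0,0,1]);n=tool(11.95,35.5).apply([0,0,-1]);g=np.array([470.6,237.5,83.5])
    out=[]
    for dep,lift in ((15,0),(15,40),(15,80)):
        S=[]
        for s0 in [[.75,.16,-.96,1.04,-.23,-3*(1-fl)],[.7,.3,-.7,.5,-.6,-1.5+1.5*fl]]: S+=IK(g+dep*tz+lift*n,T,s0)
        out.append(S[0].round(2).tolist() if S else None)
    print(fl,pitch,out)
E
```

```text
0 20 [None, [0.74, 0.2, -0.96, 1.03, -0.2, -3.1], [0.88, 0.11, -0.91, 0.69, -0.34, -2.87]]
0 18 [None, [0.83, 0.21, -0.89, 0.71, -0.28, -2.85], [0.91, 0.13, -0.85, 0.53, -0.4, -2.74]]
0 16 [[0.78, 0.31, -0.85, 0.7, -0.23, -2.82], [0.86, 0.22, -0.81, 0.51, -0.35, -2.68], [0.91, 0.14, -0.79, 0.41, -0.46, -2.63]]
0 14 [[0.82, 0.32, -0.76, 0.46, -0.32, -2.61], [0.87, 0.24, -0.75, 0.38, -0.42, -2.56], [0.91, 0.15, -0.74, 0.32, -0.51, -2.54]]
0 10 [[0.82, 0.34, -0.64, 0.23, -0.46, -2.39], [0.86, 0.26, -0.65, 0.21, -0.53, -2.39], [0.89, 0.17, -0.65, 0.19, -0.62, -2.4]]
1 20 [None, [0.74, 0.2, -0.97, 1.04, -0.2, 0.03], [0.88, 0.11, -0.91, 0.69, -0.34, 0.27]]
1 18 [None, [0.83, 0.21, -0.89, 0.71, -0.28, 0.29], [0.91, 0.13, -0.85, 0.53, -0.4, 0.4]]
1 16 [[0.78, 0.31, -0.85, 0.7, -0.23, 0.32], [0.86, 0.22, -0.81, 0.51, -0.35, 0.46], [0.91, 0.14, -0.79, 0.41, -0.46, 0.51]]
1 14 [[0.82, 0.32, -0.76, 0.46, -0.32, 0.53], [0.87, 0.24, -0.75, 0.38, -0.42, 0.58], [0.91, 0.15, -0.74, 0.32, -0.51, 0.6]]
1 10 [[0.82, 0.34, -0.64, 0.23, -0.46, 0.76], [0.86, 0.26, -0.65, 0.21, -0.53, 0.75], [0.89, 0.17, -0.65, 0.19, -0.62, 0.74]]
```

```bash
python3 - <<'E'
from kin import *
st=arm.read_state();T=tool(11.95,14);tz=T.apply([0,0,1]);n=tool(11.95,35.5).apply([0,0,-1])
G=np.array([470.6,237.4,85.5])+15*tz
P=G+75*n
print('G',G,'pre',P,'n',n,'move share',((P-st['position'])/200).round(3),'rot',((T*R.from_quat(st['ee_rot']).inv()).as_rotvec()/np.pi*2).round(4), 'app',(-75*n/200).round(3))
E
```

```text
G [474.15018688 238.15137802  70.94556411] pre [431.5413108  229.13343784 132.00422798] n [-0.56811835 -0.1202392   0.81411552] move share [-0.111  0.068 -0.264] rot [-0.0212  0.1563  0.0021] app [ 0.213  0.045 -0.305]
```

```bash
python3 -m handwheel '[{"x":0,"y":0,"z":0,"ax":-0.0071,"ay":0.0521,"az":0.0007},{"x":0,"y":0,"z":0,"ax":-0.0071,"ay":0.0521,"az":0.0007},{"x":0,"y":0,"z":0,"ax":-0.0071,"ay":0.0521,"az":0.0007},{"x":-0.055,"y":0.034,"z":-0.06,"ax":0,"ay":0,"az":0},{"x":-0.056,"y":0.034,"z":-0.06,"ax":0,"ay":0,"az":0},{"x":0,"y":0,"z":-0.1,"ax":0,"ay":0,"az":0},{"x":0,"y":0,"z":-0.044,"ax":0,"ay":0,"az":0},{"x":0,"y":0,"z":0,"ax":0,"ay":0,"az":0}]'
python3 - <<'E'
from kin import *
st=arm.read_state();T=tool(11.95,14)
G=np.array([474.15,238.15,70.95])
print(((G-st['position'])/200).round(3),((T*R.from_quat(st['ee_rot']).inv()).as_rotvec()/np.pi*2).round(4),st['joints'].round(2))
E
```

```text
clock: 10.0
position: [440.1, 222.8, 135.2]
ee_rot: [-0.099, 0.982, 0.006, 0.16]
contact_force: [-0.8, -0.2, 1.0]
gripper_width: 85.3
grasp_force: 0.0
[ 0.17   0.077 -0.321] [0.0027 0.0505 0.0066] [ 0.88  0.14 -0.85  0.57 -0.41 -2.76]
```

```bash
python3 -m handwheel '[{"x":-0.01,"y":0.008,"z":-0.004,"ax":0.0007,"ay":0.0126,"az":0.0016},{"x":-0.011,"y":0.008,"z":-0.004,"ax":0.0007,"ay":0.0126,"az":0.0016},{"x":-0.011,"y":0.008,"z":-0.004,"ax":0.0007,"ay":0.0126,"az":0.0017},{"x":-0.011,"y":0.008,"z":-0.004,"ax":0.0006,"ay":0.0127,"az":0.0017},{"x":0,"y":0,"z":0,"ax":0,"ay":0,"az":0},{"x":0,"y":0,"z":0,"ax":0,"ay":0,"az":0},{"x":0,"y":0,"z":0,"ax":0,"ay":0,"az":0},{"x":0,"y":0,"z":0,"ax":0,"ay":0,"az":0}]'
python3 - <<'E'
from kin import *
st=arm.read_state();T=tool(11.95,14)
G=np.array([474.15,238.15,70.95])
print(((G-st['position'])/200).round(3),((T*R.from_quat(st['ee_rot']).inv()).as_rotvec()/np.pi*2).round(4),st['joints'].round(2))
E
```

```text
clock: 10.8
position: [432.1, 230.0, 133.6]
ee_rot: [-0.103, 0.987, 0.014, 0.123]
contact_force: [-0.1, 0.1, -0.3]
gripper_width: 85.9
grasp_force: 0.0
[ 0.21   0.041 -0.313] [-0.0018  0.0016  0.0001] [ 0.9   0.15 -0.74  0.33 -0.51 -2.54]
```

Aligned. Approach along the slope normal, check, then close.

```bash
python3 -m handwheel '[{"x":0.035,"y":0.007,"z":-0.052,"ax":0,"ay":0,"az":0},{"x":0.035,"y":0.007,"z":-0.052,"ax":0,"ay":0,"az":0},{"x":0.035,"y":0.007,"z":-0.052,"ax":0,"ay":0,"az":0},{"x":0.035,"y":0.007,"z":-0.052,"ax":0,"ay":0,"az":0},{"x":0.035,"y":0.007,"z":-0.052,"ax":0,"ay":0,"az":0},{"x":0.035,"y":0.006,"z":-0.053,"ax":0,"ay":0,"az":0},{"x":0,"y":0,"z":0,"ax":0,"ay":0,"az":0},{"x":0,"y":0,"z":0,"ax":0,"ay":0,"az":0}]'
python3 - <<'E'
from kin import *
st=arm.read_state();T=tool(11.95,14)
G=np.array([474.15,238.15,70.95])
print(((G-st['position'])/200).round(3),((T*R.from_quat(st['ee_rot']).inv()).as_rotvec()/np.pi*2).round(4),st['joints'].round(2))
snap('wrist','w5')
cv2.imwrite('pics/w5b.png',cv2.resize(cv2.imread('pics/w5.png'),(800,500),interpolation=cv2.INTER_CUBIC))
E
```

```text
clock: 11.6
position: [474.1, 238.1, 70.9]
ee_rot: [-0.103, 0.987, 0.014, 0.122]
contact_force: [-0.3, -0.1, -0.1]
gripper_width: 85.2
grasp_force: 0.0
[0. 0. 0.] [-0.0016  0.0013  0.0003] [ 0.82  0.32 -0.76  0.46 -0.32 -2.61]
```

```bash
python3 -m handwheel '[{"x":0,"y":0,"z":0,"ax":0,"ay":0,"az":0},{"x":0,"y":0,"z":0,"ax":0,"ay":0,"az":0},{"x":0,"y":0,"z":0,"ax":0,"ay":0,"az":0},{"x":0,"y":0,"z":0,"ax":0,"ay":0,"az":0},{"x":0,"y":0,"z":0,"ax":0,"ay":0,"az":0},{"x":0,"y":0,"z":0,"ax":0,"ay":0,"az":0},{"x":0,"y":0,"z":0,"ax":0,"ay":0,"az":0},{"x":0,"y":0,"z":0,"ax":0,"ay":0,"az":0}]' -1
python3 -m handwheel '[{"x":-0.02,"y":-0.004,"z":0.03,"ax":0,"ay":0,"az":0},{"x":-0.035,"y":-0.007,"z":0.05,"ax":0,"ay":0,"az":0},{"x":-0.035,"y":-0.007,"z":0.05,"ax":0,"ay":0,"az":0},{"x":-0.035,"y":-0.007,"z":0.05,"ax":0,"ay":0,"az":0},{"x":-0.035,"y":-0.007,"z":0.05,"ax":0,"ay":0,"az":0},{"x":-0.02,"y":-0.007,"z":0.05,"ax":0,"ay":0,"az":0},{"x":0,"y":0,"z":0.05,"ax":0,"ay":0,"az":0},{"x":0,"y":0,"z":0.05,"ax":0,"ay":0,"az":0}]'
```

```text
clock: 12.45
position: [474.2, 238.3, 71.7]
ee_rot: [-0.103, 0.987, 0.014, 0.123]
contact_force: [-3.2, -0.7, 5.1]
gripper_width: 45.6
grasp_force: 61.8
clock: 13.25
position: [437.3, 230.4, 147.9]
ee_rot: [-0.103, 0.987, 0.014, 0.122]
contact_force: [-0.7, -0.5, -2.9]
gripper_width: 45.4
grasp_force: 62.0
```

```bash
python3 - <<'E'
from kin import *
C=np.array([478.5,239.2,91.3]);G=np.array([474.15,238.15,70.95])
M=R.from_euler('ZY',np.radians([11.95,-35.5]));r=M.inv().apply(G-C)
Mf=R.from_euler('z',np.radians(10.05));seat=np.array([544.7,-283.4,30.])
F=seat+Mf.apply(r);T=tool(10.05,-21.5);print('r',r,'F',F)
for h in (0,60,120): print([q.round(2).tolist() for q in IK(F+[0,0,h],T,[-.2,.5,-.25,0,-1.1,-1.17])])
st=arm.read_state()
print(((F+[0,0,120]-st['position'])/200).round(3),((T*R.from_quat(st['ee_rot']).inv()).as_rotvec()/np.pi*2).round(4),((tool(11.95,14)*R.from_quat(st['ee_rot']).inv()).as_rotvec()/np.pi*2).round(4))
E
```

```text
r [-15.45895834  -0.12654272 -13.96968482] F [ 529.50032903 -286.22230549   16.03031518]
[[-0.17, 0.71, -0.11, 0.14, -1.11, -1.31]]
[[-0.17, 0.64, -0.07, 0.13, -1.22, -1.3]]
[[-0.17, 0.58, -0.01, 0.13, -1.34, -1.28]]
[ 0.461 -2.583 -0.059] [-0.0774  0.3886 -0.02  ] [-0.0022  0.0013 -0.0002]
```

```bash
python3 -m handwheel '[{"x":0.03,"y":-0.1,"z":0.05,"ax":-0.0097,"ay":0.0486,"az":-0.0025},{"x":0.03,"y":-0.15,"z":0.05,"ax":-0.0097,"ay":0.0486,"az":-0.0025},{"x":0.03,"y":-0.17,"z":0,"ax":-0.0097,"ay":0.0486,"az":-0.0025},{"x":0.03,"y":-0.17,"z":0,"ax":-0.0097,"ay":0.0486,"az":-0.0025},{"x":0.03,"y":-0.17,"z":0,"ax":-0.0097,"ay":0.0486,"az":-0.0025},{"x":0.03,"y":-0.17,"z":0,"ax":-0.0097,"ay":0.0486,"az":-0.0025},{"x":0.03,"y":-0.17,"z":0,"ax":-0.0097,"ay":0.0486,"az":-0.0025},{"x":0.03,"y":-0.17,"z":0,"ax":-0.0097,"ay":0.0486,"az":-0.0025}]'
python3 -m handwheel '[{"x":0.04,"y":-0.17,"z":0,"ax":0,"ay":0,"az":0},{"x":0.04,"y":-0.17,"z":0,"ax":0,"ay":0,"az":0},{"x":0.04,"y":-0.17,"z":0,"ax":0,"ay":0,"az":0},{"x":0.04,"y":-0.17,"z":0,"ax":0,"ay":0,"az":0},{"x":0.03,"y":-0.17,"z":0,"ax":0,"ay":0,"az":0},{"x":0.03,"y":-0.17,"z":0,"ax":0,"ay":0,"az":0},{"x":0,"y":-0.17,"z":0,"ax":0,"ay":0,"az":0},{"x":0,"y":-0.12,"z":0,"ax":0,"ay":0,"az":0}]'
cat > d.py <<'E'
from kin import *
import sys
z,yaw,p=map(float,sys.argv[1:4])
st=arm.read_state();T=tool(yaw,p);F=np.array([529.5,-286.2,z])
print('lin',((F-st['position'])/200).round(3),'rot',((T*R.from_quat(st['ee_rot']).inv()).as_rotvec()/np.pi*2).round(4),st['joints'].round(2))
E
python3 d.py 136 10.05 -21.5
```

```text
clock: 14.05
position: [486.4, -24.0, 167.9]
ee_rot: [-0.086, 0.979, -0.016, -0.186]
contact_force: [0.3, 0.2, -2.6]
gripper_width: 45.1
grasp_force: 62.5
clock: 14.85
position: [530.0, -286.4, 167.1]
ee_rot: [-0.086, 0.979, -0.016, -0.185]
contact_force: [0.5, 0.7, -3.0]
gripper_width: 45.4
grasp_force: 62.5
lin [-0.003  0.001 -0.155] rot [-0.0002  0.0005  0.0005] [-0.17  0.56  0.03  0.12 -1.4  -1.27]
```

```bash
python3 - <<'E'
from h import *
for c in('wrist','scene','side'): snap(c,c+'6')
st=arm.read_state();print(st['position'])
C=np.array([544.7,-283.4,181.]);Mf=R.from_euler('z',np.radians(10.05))
for c in('wrist6','scene6','side6'):
    print(c,[(m,proj(c,C+Mf.apply(m)).tolist()) for m in [(-75,-23,18),(-75,23,18),(20,-32,18),(20,32,18),(75,-32,18),(75,32,18),(50,0,24)]])
def t(fn,x,y,w,h,W,H):
    return cv2.resize(cv2.imread(f'pics/{fn}.png')[y:y+h,x:x+w],(W,H),interpolation=cv2.INTER_CUBIC)
us,vs=proj('scene6',C).astype(int);ud,vd=proj('side6',C).astype(int)
us-=66;vs-=50;ud-=50;vd-=37;print(us,vs,ud,vd)
cv2.imwrite('pics/t6.png',np.vstack([t('wrist6',0,160,640,240,800,300),np.hstack([t('scene6',us,vs,132,99,400,300),t('side6',ud,vd,100,75,400,300)])]))
E
```

```text
[ 529.70645188 -285.86753749  166.85467086]
wrist6 [((-75, -23, 18), [263.7, 114.4]), ((-75, 23, 18), [379.3, 114.4]), ((20, -32, 18), [235.6, 362.8]), ((20, 32, 18), [407.8, 362.6]), ((75, -32, 18), [232.0, 523.5]), ((75, 32, 18), [411.7, 523.2]), ((50, 0, 24), [321.8, 460.0])]
scene6 [((-75, -23, 18), [192.5, 218.0]), ((-75, 23, 18), [208.5, 210.0]), ((20, -32, 18), [205.7, 244.9]), ((20, 32, 18), [228.7, 232.8]), ((75, -32, 18), [215.9, 260.5]), ((75, 32, 18), [239.1, 247.8]), ((50, 0, 24), [222.5, 245.7])]
side6 [((-75, -23, 18), [375.3, 140.5]), ((-75, 23, 18), [371.8, 145.0]), ((20, -32, 18), [349.1, 135.6]), ((20, 32, 18), [343.3, 141.6]), ((75, -32, 18), [334.2, 133.4]), ((75, 32, 18), [327.9, 139.2]), ((50, 0, 24), [338.0, 135.6])]
148 187 301 107
```

View pics/t6.png

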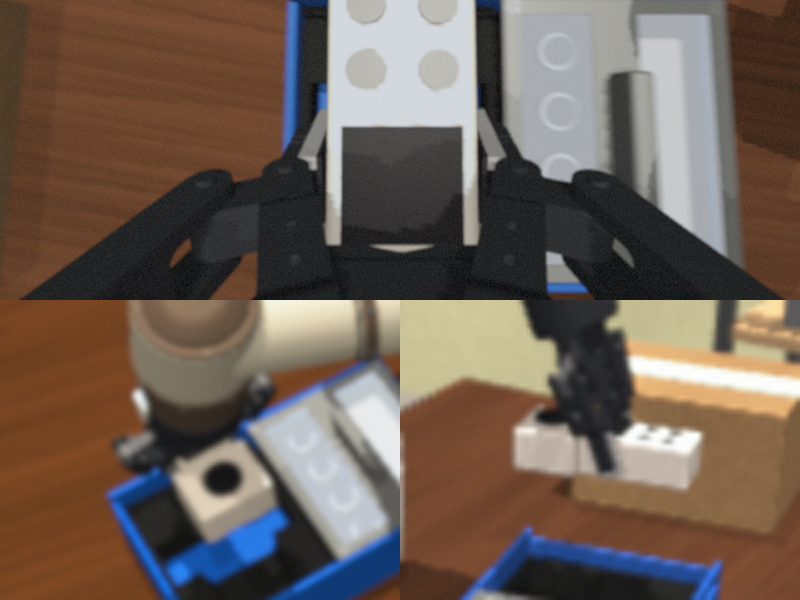

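```bash
python3 - <<'E'
from h import *
im=cv2.imread('pics/wrist6.png').astype(int);g=im.min(2)
for u in (280,321,360): print(u,g[100:132:1,u].tolist())
for v in (130,240,250): 
    w=np.where(g[v,200:440]>120)[0]+200; print(v,w.min(),w.max(), g[v,250:275].tolist(),g[v,372:395].tolist())
C=np.array([544.7,-283.4,181.]);Mf=R.from_euler('z',np.radians(10.05))
for x in(-65,-20,-15):print([(proj('wrist6',C+Mf.apply((x,y,18)))).tolist() for y in(-23,23)])
E
```

```text
280 [47, 45, 42, 45, 43, 42, 46, 44, 49, 40, 46, 52, 91, 158, 199, 211, 210, 210, 211, 210, 211, 210, 211, 209, 209, 210, 209, 211, 211, 211, 210, 209]
321 [48, 48, 50, 46, 50, 44, 44, 47, 40, 42, 40, 51, 96, 156, 199, 209, 210, 211, 212, 210, 211, 209, 208, 210, 211, 212, 211, 210, 210, 210, 211, 210]
360 [49, 46, 55, 51, 47, 47, 47, 48, 46, 52, 48, 47, 97, 158, 196, 209, 210, 210, 210, 210, 209, 210, 211, 210, 211, 211, 211, 210, 210, 210, 210, 210]
130 263 379 [41, 44, 43, 43, 44, 45, 41, 45, 42, 44, 46, 41, 81, 130, 173, 198, 208, 212, 210, 212, 210, 209, 209, 210, 210] [210, 210, 210, 211, 208, 198, 174, 122, 68, 46, 44, 47, 44, 43, 47, 43, 42, 45, 39, 44, 45, 46, 44]
240 261 439 [19, 18, 25, 20, 31, 42, 56, 59, 69, 70, 84, 121, 170, 188, 203, 210, 210, 212, 209, 210, 209, 210, 210, 211, 210] [210, 209, 211, 209, 209, 213, 205, 194, 172, 130, 67, 24, 24, 9, 24, 16, 22, 25, 36, 37, 37, 35, 27]
250 256 439 [14, 7, 24, 48, 92, 118, 130, 130, 127, 130, 131, 140, 168, 191, 205, 212, 211, 210, 211, 210, 210, 210, 211, 210, 210] [209, 210, 210, 212, 210, 210, 207, 196, 179, 148, 126, 127, 131, 129, 130, 118, 92, 57, 37, 30, 39, 30, 35]
[[263.3, 139.0], [379.7, 138.9]]
[[261.5, 254.0], [381.7, 253.9]]
[[261.3, 267.3], [381.9, 267.2]]
```

```bash
python3 -m handwheel '[{"x":0.004,"y":-0.001,"z":-0.1,"ax":0,"ay":0,"az":0},{"x":0,"y":0,"z":-0.15,"ax":0,"ay":0,"az":0},{"x":0,"y":0,"z":-0.15,"ax":0,"ay":0,"az":0},{"x":0,"y":0,"z":-0.1,"ax":0,"ay":0,"az":0},{"x":0,"y":0,"z":-0.06,"ax":0,"ay":0,"az":0},{"x":0,"y":0,"z":-0.04,"ax":0,"ay":0,"az":0},{"x":0,"y":0,"z":0,"ax":0,"ay":0,"az":0},{"x":0,"y":0,"z":0,"ax":0,"ay":0,"az":0}]'
python3 d.py 46 10.05 -21.5
python3 -m handwheel '[{"x":0,"y":0,"z":-0.015,"ax":0,"ay":0,"az":0},{"x":0,"y":0,"z":-0.015,"ax":0,"ay":0,"az":0},{"x":0,"y":0,"z":-0.015,"ax":0,"ay":0,"az":0},{"x":0,"y":0,"z":-0.015,"ax":0,"ay":0,"az":0},{"x":0,"y":0,"z":0,"ax":0,"ay":0,"az":0},{"x":0,"y":0,"z":0,"ax":0,"ay":0,"az":0},{"x":0,"y":0,"z":0,"ax":0,"ay":0,"az":0},{"x":0,"y":0,"z":0,"ax":0,"ay":0,"az":0}]'
```

```text
clock: 15.8
position: [531.8, -285.4, 48.0]
ee_rot: [-0.086, 0.979, -0.017, -0.185]
contact_force: [0.3, 0.0, -3.2]
gripper_width: 45.7
grasp_force: 62.5
lin [-0.012 -0.004 -0.01 ] rot [ 0.0008  0.0012 -0.0004] [-0.16  0.68 -0.09  0.13 -1.17 -1.31]
clock: 16.6
position: [531.4, -285.8, 35.1]
ee_rot: [-0.086, 0.979, -0.017, -0.185]
contact_force: [0.5, -4.1, -3.0]
gripper_width: 45.4
grasp_force: 62.6
```

```bash
python3 -m handwheel '[{"x":-0.004,"y":-0.002,"z":-0.015,"ax":0,"ay":0,"az":0},{"x":0,"y":0,"z":-0.015,"ax":0,"ay":0,"az":0},{"x":0,"y":0,"z":-0.015,"ax":0,"ay":0,"az":0},{"x":0,"y":0,"z":-0.015,"ax":0,"ay":0,"az":0},{"x":0,"y":0,"z":-0.015,"ax":0,"ay":0,"az":0},{"x":0,"y":0,"z":0,"ax":0,"ay":0,"az":0},{"x":0,"y":0,"z":0,"ax":0,"ay":0,"az":0},{"x":0,"y":0,"z":0,"ax":0,"ay":0,"az":0}]'
```

```text
clock: 17.4
position: [531.1, -286.2, 21.8]
ee_rot: [-0.086, 0.979, -0.017, -0.185]
contact_force: [1.0, -1.1, 5.7]
gripper_width: 45.2
grasp_force: 63.6
```

```bash
python3 -m handwheel '[{"x":0,"y":0,"z":-0.015,"ax":0,"ay":0,"az":0},{"x":0,"y":0,"z":-0.015,"ax":0,"ay":0,"az":0},{"x":0,"y":0,"z":-0.01,"ax":0,"ay":0,"az":0},{"x":0,"y":0,"z":0,"ax":0,"ay":0,"az":0},{"x":0,"y":0,"z":0,"ax":0,"ay":0,"az":0},{"x":0,"y":0,"z":0,"ax":0,"ay":0,"az":0},{"x":0,"y":0,"z":0,"ax":0,"ay":0,"az":0},{"x":0,"y":0,"z":0,"ax":0,"ay":0,"az":0}]'; python3 d.py 16 10.05 -21.5; python3 -c "
from h import *
print(arm.read_state()['wrist_torque'])"
```

```text
clock: 18.2
position: [530.9, -286.2, 14.0]
ee_rot: [-0.086, 0.979, -0.017, -0.185]
contact_force: [0.0, -1.2, 7.1]
gripper_width: 45.2
grasp_force: 63.7
lin [-0.007  0.     0.01 ] rot [ 0.0011  0.0008 -0.0004] [-0.16  0.72 -0.11  0.14 -1.1  -1.32]
[-0.14755716 -0.19057763 -0.08285331]
```

```bash
python3 -m handwheel '[{"x":0,"y":0,"z":-0.01,"ax":0,"ay":0,"az":0},{"x":0,"y":0,"z":-0.005,"ax":0,"ay":0,"az":0},{"x":0,"y":0,"z":0,"ax":0,"ay":0,"az":0},{"x":0,"y":0,"z":0,"ax":0,"ay":0,"az":0},{"x":0,"y":0,"z":0,"ax":0,"ay":0,"az":0},{"x":0,"y":0,"z":0,"ax":0,"ay":0,"az":0},{"x":0,"y":0,"z":0,"ax":0,"ay":0,"az":0},{"x":0,"y":0,"z":0,"ax":0,"ay":0,"az":0}]'; python3 -c "
from h import *
print(arm.read_state()['wrist_torque'])"
```

```text
clock: 19.0
position: [530.9, -286.3, 14.0]
ee_rot: [-0.086, 0.979, -0.018, -0.186]
contact_force: [-1.2, 1.1, 19.4]
gripper_width: 45.8
grasp_force: 65.1
[ 0.63479561  1.35793009 -0.54976123]
```

```bash
python3 -m handwheel '[{"x":0,"y":0,"z":0.01,"ax":0,"ay":0,"az":0},{"x":0,"y":0,"z":0,"ax":0,"ay":0,"az":0},{"x":0,"y":0,"z":0,"ax":0,"ay":0,"az":0},{"x":0,"y":0,"z":0,"ax":0,"ay":0,"az":0},{"x":0,"y":0,"z":0,"ax":0,"ay":0,"az":0},{"x":0.02,"y":0.0035,"z":0.05,"ax":0,"ay":0,"az":0},{"x":0.02,"y":0.0035,"z":0.05,"ax":0,"ay":0,"az":0},{"x":0.02,"y":0.0035,"z":0.05,"ax":0,"ay":0,"az":0}]' 0.5
python3 -m handwheel '[{"x":0.04,"y":0.007,"z":0.1,"ax":0,"ay":0,"az":0},{"x":0.04,"y":0.007,"z":0.1,"ax":0,"ay":0,"az":0},{"x":0,"y":0,"z":0.18,"ax":0.0129,"ay":-0.078,"az":0},{"x":0,"y":0,"z":0.18,"ax":0.0129,"ay":-0.078,"az":0},{"x":-0.05,"y":0,"z":0.1,"ax":0.0129,"ay":-0.078,"az":0},{"x":-0.06,"y":0,"z":0,"ax":0,"ay":0,"az":0},{"x":-0.06,"y":0,"z":0,"ax":0,"ay":0,"az":0},{"x":-0.06,"y":0,"z":0,"ax":0,"ay":0,"az":0}]' 1
python3 d.py 230 10.05 0
python3 - <<'E'
from h import *
for c in('wrist','scene','side'): snap(c,c+'7')
C=np.array([544.7,-283.4,30.]);Mf=R.from_euler('z',np.radians(10.05))
for c in('wrist7','scene7','side7'):
    print(c,[(m,proj(c,C+Mf.apply(m)).tolist()) for m in [(-75,-23,18),(-75,23,18),(20,-32,18),(20,32,18),(75,-32,18),(75,32,18),(50,0,24)]])
E
```

```text
clock: 19.8
position: [543.1, -283.9, 42.2]
ee_rot: [-0.086, 0.979, -0.017, -0.185]
contact_force: [0.2, 0.4, -0.4]
gripper_width: 64.1
grasp_force: 0.0
clock: 20.6
position: [511.2, -280.7, 172.2]
ee_rot: [-0.087, 0.996, -0.002, -0.002]
contact_force: [0.4, 0.3, -0.8]
gripper_width: 85.6
grasp_force: 0.0
lin [ 0.092 -0.028  0.289] rot [ 0.003  -0.0027  0.0005] [-0.22  0.36 -0.18  0.01 -1.03 -1.18]
wrist7 [((-75, -23, 18), [282.1, 144.0]), ((-75, 23, 18), [339.2, 144.0]), ((20, -32, 18), [275.5, 252.7]), ((20, 32, 18), [347.9, 252.7]), ((75, -32, 18), [277.8, 307.1]), ((75, 32, 18), [346.6, 307.2]), ((50, 0, 24), [311.7, 286.5])]
scene7 [((-75, -23, 18), [203.7, 250.1]), ((-75, 23, 18), [218.3, 242.4]), ((20, -32, 18), [216.2, 275.9]), ((20, 32, 18), [237.0, 264.3]), ((75, -32, 18), [225.7, 290.7]), ((75, 32, 18), [246.8, 278.7]), ((50, 0, 24), [231.5, 276.8])]
side7 [((-75, -23, 18), [371.4, 180.8]), ((-75, 23, 18), [368.0, 186.1]), ((20, -32, 18), [346.7, 175.2]), ((20, 32, 18), [341.2, 182.3]), ((75, -32, 18), [332.5, 172.6]), ((75, 32, 18), [326.5, 179.5]), ((50, 0, 24), [336.2, 175.7])]
```

```bash
python3 - <<'E'
from h import *
im=cv2.resize(cv2.imread('pics/wrist7.png')[120:320,210:410],(600,600),interpolation=cv2.INTER_CUBIC)
C=np.array([544.7,-283.4,30.]);Mf=R.from_euler('z',np.radians(10.05))
for m in [(-75,-23,18),(-75,23,18),(20,-32,18),(20,32,18),(50,0,24)]:
    p=(proj('wrist7',C+Mf.apply(m))-[210,120])*3; cv2.circle(im,tuple(int(a) for a in p),3,(0,0,255),1)
cv2.imwrite('pics/w7b.png',im)
E
```

```text
(no output)
```

View pics/w7b.png

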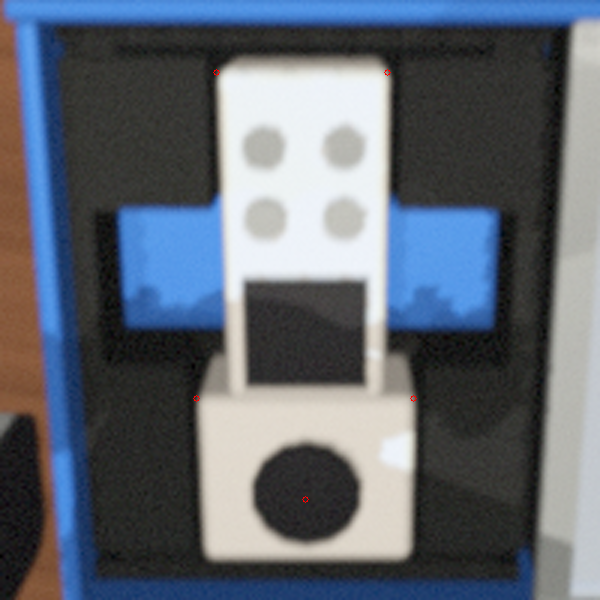

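Everything agrees to within 1–2 mm: the meter is in the cutout, with the cap at crop (306,493) against a predicted 499. I'll tap both ends down with shut fingers to make sure it is level.

```bash
python3 -m handwheel '[{"x":-0.05,"y":-0.03,"z":0,"ax":0.003,"ay":-0.003,"az":0},{"x":-0.053,"y":-0.031,"z":0,"ax":0,"ay":0,"az":0},{"x":0,"y":0,"z":-0.1,"ax":0,"ay":0,"az":0},{"x":0,"y":0,"z":-0.15,"ax":0,"ay":0,"az":0},{"x":0,"y":0,"z":-0.15,"ax":0,"ay":0,"az":0},{"x":0,"y":0,"z":-0.1,"ax":0,"ay":0,"az":0},{"x":0,"y":0,"z":-0.05,"ax":0,"ay":0,"az":0},{"x":0,"y":0,"z":0,"ax":0,"ay":0,"az":0}]' -1
python3 -m handwheel '[{"x":0,"y":0,"z":-0.02,"ax":0,"ay":0,"az":0},{"x":0,"y":0,"z":-0.02,"ax":0,"ay":0,"az":0},{"x":0,"y":0,"z":-0.01,"ax":0,"ay":0,"az":0},{"x":0,"y":0,"z":-0.01,"ax":0,"ay":0,"az":0},{"x":0,"y":0,"z":0,"ax":0,"ay":0,"az":0},{"x":0,"y":0,"z":0,"ax":0,"ay":0,"az":0},{"x":0,"y":0,"z":0,"ax":0,"ay":0,"az":0},{"x":0,"y":0,"z":0,"ax":0,"ay":0,"az":0}]'
```

```text
clock: 21.55
position: [490.5, -293.3, 61.5]
ee_rot: [-0.087, 0.996, 0.0, -0.0]
contact_force: [-0.2, -0.6, 0.5]
gripper_width: -0.2
grasp_force: 0.0
clock: 22.35
position: [491.7, -293.2, 51.1]
ee_rot: [-0.087, 0.996, -0.0, 0.001]
contact_force: [-1.1, -1.1, -0.0]
gripper_width: 0.0
grasp_force: 0.0
```

```bash
python3 -m handwheel '[{"x":0,"y":0,"z":-0.01,"ax":0,"ay":0,"az":0},{"x":0,"y":0,"z":-0.01,"ax":0,"ay":0,"az":0},{"x":0,"y":0,"z":-0.003,"ax":0,"ay":0,"az":0},{"x":0,"y":0,"z":0,"ax":0,"ay":0,"az":0},{"x":0,"y":0,"z":0,"ax":0,"ay":0,"az":0},{"x":0,"y":0,"z":0,"ax":0,"ay":0,"az":0},{"x":0,"y":0,"z":0,"ax":0,"ay":0,"az":0},{"x":0,"y":0,"z":0,"ax":0,"ay":0,"az":0}]'
```

```text
clock: 23.15
position: [491.9, -293.4, 48.1]
ee_rot: [-0.087, 0.996, -0.001, 0.002]
contact_force: [-2.3, 2.5, 10.1]
gripper_width: 0.1
grasp_force: 5.0
```

```bash
python3 -m handwheel '[{"x":0,"y":0,"z":0.12,"ax":0,"ay":0,"az":0},{"x":0.12,"y":0.022,"z":0,"ax":0,"ay":0,"az":0},{"x":0.15,"y":0.026,"z":0,"ax":0,"ay":0,"az":0},{"x":0.15,"y":0.026,"z":0,"ax":0,"ay":0,"az":0},{"x":0.08,"y":0.014,"z":0,"ax":0,"ay":0,"az":0},{"x":0,"y":0,"z":-0.04,"ax":0,"ay":0,"az":0},{"x":0,"y":0,"z":-0.02,"ax":0,"ay":0,"az":0},{"x":0,"y":0,"z":0,"ax":0,"ay":0,"az":0}]'
python3 -m handwheel '[{"x":0,"y":0,"z":-0.01,"ax":0,"ay":0,"az":0},{"x":0,"y":0,"z":-0.01,"ax":0,"ay":0,"az":0},{"x":0,"y":0,"z":0,"ax":0,"ay":0,"az":0},{"x":0,"y":0,"z":0,"ax":0,"ay":0,"az":0},{"x":0,"y":0,"z":0,"ax":0,"ay":0,"az":0},{"x":0,"y":0,"z":0,"ax":0,"ay":0,"az":0},{"x":0,"y":0,"z":0,"ax":0,"ay":0,"az":0},{"x":0,"y":0,"z":0,"ax":0,"ay":0,"az":0}]'
```

```text
clock: 23.95
position: [589.6, -275.4, 56.8]
ee_rot: [-0.087, 0.996, 0.0, -0.0]
contact_force: [-0.7, -0.1, 0.0]
gripper_width: -0.3
grasp_force: 0.0
clock: 24.75
position: [591.7, -275.6, 54.4]
ee_rot: [-0.087, 0.996, -0.0, 0.001]
contact_force: [0.4, -0.5, 0.1]
gripper_width: 0.2
grasp_force: 0.0
```

```bash
python3 -m handwheel '[{"x":0,"y":0,"z":-0.01,"ax":0,"ay":0,"az":0},{"x":0,"y":0,"z":-0.008,"ax":0,"ay":0,"az":0},{"x":0,"y":0,"z":0,"ax":0,"ay":0,"az":0},{"x":0,"y":0,"z":0,"ax":0,"ay":0,"az":0},{"x":0,"y":0,"z":0,"ax":0,"ay":0,"az":0},{"x":0,"y":0,"z":0,"ax":0,"ay":0,"az":0},{"x":0,"y":0,"z":0,"ax":0,"ay":0,"az":0},{"x":0,"y":0,"z":0,"ax":0,"ay":0,"az":0}]'
```

```text
clock: 25.55
position: [591.9, -275.7, 54.1]
ee_rot: [-0.088, 0.996, -0.001, 0.002]
contact_force: [-3.9, 3.0, 12.7]
gripper_width: 0.0
grasp_force: 6.9
```

```bash
python3 -m handwheel '[{"x":0,"y":0,"z":0.12,"ax":0,"ay":0,"az":0},{"x":0,"y":0,"z":0.2,"ax":0,"ay":0,"az":0},{"x":0,"y":0,"z":0.17,"ax":0,"ay":0,"az":0},{"x":-0.08,"y":0.16,"z":0,"ax":0,"ay":0,"az":0},{"x":-0.09,"y":0.16,"z":0,"ax":0,"ay":0,"az":0},{"x":-0.09,"y":0.16,"z":0,"ax":0,"ay":0,"az":0},{"x":-0.09,"y":0.168,"z":0,"ax":0,"ay":0,"az":0},{"x":0,"y":0,"z":0,"ax":0,"ay":0,"az":0}]' 1
python3 -m handwheel '[{"x":0,"y":0,"z":0,"ax":0,"ay":0,"az":0},{"x":0,"y":0,"z":0,"ax":0,"ay":0,"az":0},{"x":0,"y":0,"z":-0.1,"ax":0,"ay":0,"az":0},{"x":0,"y":0,"z":-0.15,"ax":0,"ay":0,"az":0},{"x":0,"y":0,"z":-0.1,"ax":0,"ay":0,"az":0},{"x":0,"y":0,"z":-0.04,"ax":0,"ay":0,"az":0},{"x":0,"y":0,"z":0,"ax":0,"ay":0,"az":0},{"x":0,"y":0,"z":0,"ax":0,"ay":0,"az":0}]'
```

```text
clock: 26.35
position: [519.3, -143.3, 149.1]
ee_rot: [-0.089, 0.996, 0.0, 0.001]
contact_force: [0.5, -0.4, 0.9]
gripper_width: 85.2
grasp_force: 0.0
clock: 27.15
position: [522.6, -146.5, 71.4]
ee_rot: [-0.087, 0.996, -0.001, 0.002]
contact_force: [-0.1, 0.4, 0.1]
gripper_width: 85.4
grasp_force: 0.0
```

```bash
python3 -m handwheel '[{"x":0,"y":0,"z":-0.01,"ax":0,"ay":0,"az":0},{"x":0,"y":0,"z":0,"ax":0,"ay":0,"az":0},{"x":0,"y":0,"z":0,"ax":0,"ay":0,"az":0},{"x":0,"y":0,"z":0,"ax":0,"ay":0,"az":0},{"x":0,"y":0,"z":0,"ax":0,"ay":0,"az":0},{"x":0,"y":0,"z":0,"ax":0,"ay":0,"az":0},{"x":0,"y":0,"z":0,"ax":0,"ay":0,"az":0},{"x":0,"y":0,"z":0,"ax":0,"ay":0,"az":0}]' -1
python3 -m handwheel '[{"x":0.015,"y":-0.085,"z":0,"ax":0,"ay":0,"az":0},{"x":0.015,"y":-0.085,"z":0,"ax":0,"ay":0,"az":0},{"x":0.015,"y":-0.085,"z":0,"ax":0,"ay":0,"az":0},{"x":0.015,"y":-0.085,"z":0,"ax":0,"ay":0,"az":0},{"x":0.015,"y":-0.085,"z":0,"ax":0,"ay":0,"az":0},{"x":0.015,"y":-0.085,"z":0,"ax":0,"ay":0,"az":0},{"x":0.015,"y":-0.085,"z":0,"ax":0,"ay":0,"az":0},{"x":0,"y":0,"z":0,"ax":0,"ay":0,"az":0}]'
```

```text
clock: 27.95
position: [521.8, -146.3, 69.3]
ee_rot: [-0.087, 0.996, -0.001, 0.002]
contact_force: [-1.7, -2.3, 4.3]
gripper_width: 12.4
grasp_force: 59.9
clock: 28.75
position: [542.8, -266.8, 69.3]
ee_rot: [-0.086, 0.996, -0.001, 0.001]
contact_force: [-2.2, -2.7, 5.5]
gripper_width: 12.6
grasp_force: 60.1
```

```bash
python3 -m handwheel '[{"x":0.006,"y":-0.034,"z":0,"ax":0,"ay":0,"az":0},{"x":0.006,"y":-0.034,"z":0,"ax":0,"ay":0,"az":0},{"x":0.006,"y":-0.036,"z":0,"ax":0,"ay":0,"az":0},{"x":0,"y":0,"z":0,"ax":0,"ay":0,"az":0},{"x":0,"y":0,"z":0,"ax":0,"ay":0,"az":0},{"x":0,"y":0,"z":0,"ax":0,"ay":0,"az":0},{"x":0,"y":0,"z":0,"ax":0,"ay":0,"az":0},{"x":0,"y":0,"z":0,"ax":0,"ay":0,"az":0}]'
```

```text
clock: 29.55
position: [545.8, -284.3, 69.3]
ee_rot: [-0.087, 0.996, 0.001, 0.001]
contact_force: [-2.9, 5.6, 6.6]
gripper_width: 12.4
grasp_force: 60.7
```

```bash
python3 -m handwheel '[{"x":0.002,"y":-0.012,"z":0,"ax":0,"ay":0,"az":0},{"x":0,"y":0,"z":0,"ax":0,"ay":0,"az":0},{"x":0,"y":0,"z":0,"ax":0,"ay":0,"az":0},{"x":0,"y":0,"z":0,"ax":0,"ay":0,"az":0},{"x":0,"y":0,"z":0,"ax":0,"ay":0,"az":0},{"x":0,"y":0,"z":0,"ax":0,"ay":0,"az":0},{"x":0,"y":0,"z":0,"ax":0,"ay":0,"az":0},{"x":0,"y":0,"z":0,"ax":0,"ay":0,"az":0}]'
python3 -m handwheel '[{"x":0,"y":0.012,"z":0,"ax":0,"ay":0,"az":0},{"x":0,"y":0,"z":0,"ax":0,"ay":0,"az":0},{"x":0,"y":0,"z":0,"ax":0,"ay":0,"az":0},{"x":0,"y":0,"z":0,"ax":0,"ay":0,"az":0},{"x":0,"y":0,"z":0.1,"ax":0,"ay":0,"az":0},{"x":0,"y":0,"z":0.2,"ax":0,"ay":0,"az":0},{"x":0,"y":0,"z":0.2,"ax":0,"ay":0,"az":0},{"x":0,"y":0,"z":0.1,"ax":0,"ay":0,"az":0}]' 1
python3 -m handwheel '[{"x":-0.03,"y":0,"z":0.1,"ax":0,"ay":0,"az":0},{"x":-0.03,"y":0.08,"z":0,"ax":0,"ay":0,"az":0},{"x":0,"y":0.08,"z":0,"ax":0,"ay":0,"az":0},{"x":0,"y":0,"z":0,"ax":0,"ay":0,"az":0},{"x":0,"y":0,"z":0,"ax":0,"ay":0,"az":0},{"x":0,"y":0,"z":0,"ax":0,"ay":0,"az":0},{"x":0,"y":0,"z":0,"ax":0,"ay":0,"az":0},{"x":0,"y":0,"z":0,"ax":0,"ay":0,"az":0}]'
python3 - <<'E'
from h import *
snap('wrist','w8')
im=cv2.imread('pics/w8.png')
y=np.radians(10.05);a=np.array([545.2,-283.2])
for s in(0,6): 
    b=a+s*np.array([-np.sin(y),np.cos(y)]);print(s,proj('w8',[*b,92]))
u,v=proj('w8',[*a,92]).astype(int);print(u,v,im[v,u-20:u+21].mean(1).round().tolist())
E
```

```text
clock: 30.35
position: [545.8, -284.3, 69.3]
ee_rot: [-0.087, 0.996, 0.002, 0.0]
contact_force: [-4.0, 14.8, 10.4]
gripper_width: 12.8
grasp_force: 61.2
clock: 31.15
position: [548.1, -286.9, 192.8]
ee_rot: [-0.087, 0.996, -0.002, 0.004]
contact_force: [-0.2, -0.2, 0.9]
gripper_width: 85.3
grasp_force: 0.0
clock: 31.95
position: [534.7, -254.1, 208.4]
ee_rot: [-0.087, 0.996, -0.0, 0.001]
contact_force: [-0.1, 0.4, -0.3]
gripper_width: 85.6
grasp_force: 0.0
0 [283.7 202.8]
6 [291.  202.8]
283 202 [203.0, 205.0, 212.0, 217.0, 220.0, 219.0, 213.0, 201.0, 187.0, 179.0, 177.0, 164.0, 151.0, 152.0, 163.0, 172.0, 176.0, 175.0, 178.0, 179.0, 180.0, 179.0, 177.0, 180.0, 181.0, 175.0, 162.0, 143.0, 117.0, 83.0, 90.0, 127.0, 156.0, 163.0, 165.0, 163.0, 168.0, 172.0, 177.0, 182.0, 187.0]
```

The cover stopped firmly at 140 mm of travel under a 15 N push, and the bar is where it should be when shut. Handing in.

```bash
python3 -c "
from bench import arm
print(arm.job_done())"
```

```text
the job is handed in; nothing more can be done
None
```

The job is handed in, with no verdict shown: the meter is home and level in its cutout (press heights 48.1 mm at the low end and 54.1 mm on the cap), the cover is shut to its stop, and I never touched the bottle or the spectacle case.

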